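Line up the dishes and hold the reflector flap at its balance point

TASK

For a photo, slide the three small petri dishes over the worktop, without lifting them, into a straight row against the front of the aluminium stand's low fence, one centred on each of its three dark index lines. Then take the reflector flap that lies back on the stand by the short bar on its free edge, swing it up until it stands upright at its balance point, and finish while still gripping it there, motionless, so that it falls neither back nor forward over the dishes. Leave the other things on the worktop where they are.

Things in the scene. Friction and masses are not known exactly. Their poses are not given: they have to be found in the camera images.
- stand: aluminium photo stand, fixed; origin on the worktop below the middle of the hinge line; x points from the fence to the flap (roughly away from the robot), y along fence and hinge (to the left), z up. Fence: bar 236 mm long, 14 mm high, x = -25 to +20 mm, flat front, dark index lines at y = +75, 0, -75 mm. Hinge cheeks at y = +-85 mm, 42 mm high; 5 mm foot plate behind, to x = +80 mm
- seat_left (a point): where the centre of a dish comes to lie when it touches the fence and stands centred on the left (y = +75 mm) index line: 17 mm in front of the fence face, 5.5 mm above the worktop
- seat_mid (a point): where the centre of a dish comes to lie when it touches the fence and stands centred on the middle index line: 17 mm in front of the fence face, 5.5 mm above the worktop
- seat_right (a point): where the centre of a dish comes to lie when it touches the fence and stands centred on the right (y = -75 mm) index line: 17 mm in front of the fence face, 5.5 mm above the worktop
- dish_0_centre (a point): small round petri dish, 34 mm across and 11 mm high, about 30 g, lying flat and loose on the worktop in front of the stand's fence (on the side nearer the robot); this point is its centre, 5.5 mm above the worktop. The three dishes are alike and any may go to any line
- dish_1_centre (a point): small round petri dish, 34 mm across and 11 mm high, about 30 g, lying flat and loose on the worktop in front of the stand's fence (on the side nearer the robot); this point is its centre, 5.5 mm above the worktop. The three dishes are alike and any may go to any line
- dish_2_centre (a point): small round petri dish, 34 mm across and 11 mm high, about 30 g, lying flat and loose on the worktop in front of the stand's fence (on the side nearer the robot); this point is its centre, 5.5 mm above the worktop. The three dishes are alike and any may go to any line
- hinge (a point): point of the white reflector flap on the middle of its hinge line, 30 mm above the worktop. The flap has an aluminium rim, is 154 mm wide, reaching 70 mm from the hinge line, 4 to 7 mm thick, about 0.14 kg; from the middle of its free edge a 10 mm wide stem carries the grip bar. The x axis points along the flap to the grip bar, y is the hinge axis (along the stand's y)
- grip_bar (a point): centre of the grip bar: a round dark steel bar 14 mm thick and 28 mm long, lying parallel to the hinge, 105 mm from the hinge line and 35 mm beyond the flap's edge. It can be pinched on its two flat ends (28 mm apart), then it turns between the fingers as the flap swings, or across its thickness
- flap (a joint): angle of the flap: 0 = lying back flat (start; grip bar 30 mm above the worktop), grows as it rises, 1.57 = upright, its balance point (grip bar straight above the hinge, 135 mm above the worktop); beyond that it falls forward over the dishes (stop at 2.5). The hinge has almost no friction: let go, the flap falls
- timer: white lab timer, 66x66x20 mm, loose bystander right of the stand; origin under its centre
- marker: marker pen, 135 mm long, 17 mm thick, loose bystander left of the stand; origin under its centre, long axis y
- tweezers: steel forceps, 118 mm long, 13 mm wide, loose bystander right of the dishes; origin under its centre, long axis y
- filter: round knurled optical filter ring, 36 mm across, 12 mm high, loose bystander left of the dishes (not one of the dishes); origin under its centre
Not all that is in view belongs to the job. Leave any blue or turquoise look-alike of the part that bears dish_1_centre alone. Leave any brown or orange look-alike of the part that bears dish_2_centre alone.

How it is judged (in metres and radians):
On the way:
1. the three dishes stand in a row at the fence, one on each index line, while the flap still lies back (((x of dish_0_centre in the frame of stand between -0.047 and -0.036 m and y of dish_0_centre in the frame of stand between 0.067 and 0.083 m) or (x of dish_1_centre in the frame of stand between -0.047 and -0.036 m and y of dish_1_centre in the frame of stand between 0.067 and 0.083 m) or (x of dish_2_centre in the frame of stand between -0.047 and -0.036 m and y of dish_2_centre in the frame of stand between 0.067 and 0.083 m)) and ((x of dish_0_centre in the frame of stand between -0.047 and -0.036 m and y of dish_0_centre in the frame of stand between -0.008 and 0.008 m) or (x of dish_1_centre in the frame of stand between -0.047 and -0.036 m and y of dish_1_centre in the frame of stand between -0.008 and 0.008 m) or (x of dish_2_centre in the frame of stand between -0.047 and -0.036 m and y of dish_2_centre in the frame of stand between -0.008 and 0.008 m)) and ((x of dish_0_centre in the frame of stand between -0.047 and -0.036 m and y of dish_0_centre in the frame of stand between -0.083 and -0.067 m) or (x of dish_1_centre in the frame of stand between -0.047 and -0.036 m and y of dish_1_centre in the frame of stand between -0.083 and -0.067 m) or (x of dish_2_centre in the frame of stand between -0.047 and -0.036 m and y of dish_2_centre in the frame of stand between -0.083 and -0.067 m)) and height (world z) of each of dish_0_centre, dish_1_centre, dish_2_centre below 0.01 m and value of joint flap below 0.15 rad), for 0.2 s.
At the end, for the whole second after the job is handed in: the flap stands upright within 0.08 rad, still, gripped by the fingers (contact over 0.5 N); each index line has a dish flat on the worktop, within 5 mm of touching the fence and within 8 mm of the line along it (value of joint flap between 1.49 and 1.65 rad and velocity of joint flap between -0.1 and 0.1 rad/s and contact force between flap and the fingers above 0.5 N and ((x of dish_0_centre in the frame of stand between -0.047 and -0.036 m and y of dish_0_centre in the frame of stand between 0.067 and 0.083 m) or (x of dish_1_centre in the frame of stand between -0.047 and -0.036 m and y of dish_1_centre in the frame of stand between 0.067 and 0.083 m) or (x of dish_2_centre in the frame of stand between -0.047 and -0.036 m and y of dish_2_centre in the frame of stand between 0.067 and 0.083 m)) and ((x of dish_0_centre in the frame of stand between -0.047 and -0.036 m and y of dish_0_centre in the frame of stand between -0.008 and 0.008 m) or (x of dish_1_centre in the frame of stand between -0.047 and -0.036 m and y of dish_1_centre in the frame of stand between -0.008 and 0.008 m) or (x of dish_2_centre in the frame of stand between -0.047 and -0.036 m and y of dish_2_centre in the frame of stand between -0.008 and 0.008 m)) and ((x of dish_0_centre in the frame of stand between -0.047 and -0.036 m and y of dish_0_centre in the frame of stand between -0.083 and -0.067 m) or (x of dish_1_centre in the frame of stand between -0.047 and -0.036 m and y of dish_1_centre in the frame of stand between -0.083 and -0.067 m) or (x of dish_2_centre in the frame of stand between -0.047 and -0.036 m and y of dish_2_centre in the frame of stand between -0.083 and -0.067 m)) and height (world z) of each of dish_0_centre, dish_1_centre, dish_2_centre below 0.01 m); the arm keeps its last pose, push and grip.
It fails at once if the flap went well past its balance point and over the dishes (value of joint flap above 1.87 rad).
It fails at once if a dish was lifted off the worktop or tipped (height (world z) of any of dish_0_centre, dish_1_centre, dish_2_centre above 0.02 m or angle between any of dish_0_centre, dish_1_centre, dish_2_centre's own z axis and vertical above 0.4 rad).
It fails at once if another thing on the worktop was moved by more than 20 mm (distance of any of timer, marker, tweezers, filter from where it was at the start of the episode above 0.02 m).
It also fails if it takes over 67 s, if anything falls off the work surface, if the arm or the gripper's body presses on something with over 40 N, if the wrist force passes 120 N, or if a joint passes its speed limit or range.

ROBOT

A 6-joint arm with a two-finger parallel gripper is mounted at the origin on a cart in front of the work surface, level with it; the furniture and walls round the work are solid. World frame = base frame: x ahead of the robot, y to its left, z up, the work surface at z = 0. Lengths are in mm, angles in rad, forces in N, time in s.
With the tool pointing down it reaches from about 350 to 775 mm from the base axis. Payload 7.3 kg.
Tool frame: the origin (TCP) lies at the very end of the fingers, on their centre line; the grasp point (between the pads) lies 19 mm behind it; z points along the fingers, y is the line along which they close (so a half turn about z gives the same grasp; the last joint's range is limited). The gripper opens to 92 mm and grips with 3 to 60 N. Pads are 19 mm wide; open, the fingers measure 130 mm over their backs; the gripper's body (75 mm by 190 mm) begins 47 mm behind the grasp point.
Start: joints at [-1.383, 0.342, 1.524, -0, 1.275, -0.146], TCP at [172.032, -496.036, 204.041] pointing down, gripper open.
Joint ranges: [-2.53, 2.53], [-0.77, 2.02], [0.04, 2.7], [-1, 4.14], [0.28, 2.66], [-3.11, 3.11]. Speed limits (rad/s): [2.57, 2.57, 3.14, 3.14, 3.14, 3.14].

INTERFACE

Orientations are given as [roll, pitch, yaw] about the fixed x, y, z axes, in that order (R = Rz(yaw) Ry(pitch) Rx(roll)).
In Python, from plant import bot gives the robot as it stands.
- The arm moves only by the tool jog_arm, never from a script. Its argument "targets" is a list of rows, each an object with "xyz": the shift along the tool's x, y, z as a fraction of full scale, a list of three; "spin": the turn about the tool's z as a fraction of full scale. In form: [{"xyz": [x, y, z], "spin": spin}, ...]. A call has exactly 10 rows; each row shifts and turns the commanded pose from where the row before left it, along the tool's axes as they then stand; what a row does not reach is not made up. Full scale, the value 1, is 80 mm for a shift and 0.1 rad for a turn. A row lasts 1/8 s, in which the tool goes at most 62.5 mm and 10.7 degrees, less where a joint would pass 70% of its speed; a pose out of reach is approached as far as the arm can. A call with a number of a shift or a turn outside -1 to 1 is refused whole. A call with a gripper value outside its range is refused whole. "gripper" is the opening in per cent of the stroke, from 0 (shut) to 100 (fully open), set as the call begins (left out, the last holds). The fingers move at their own pace and stop on an object; the grip force is fixed at half the most. Time passes only in rows, so rows that do not move let the fingers close, or fill a call up. It gives the time, the measured TCP pose, the force, the opening and the grip force at its end, in the units of the state.
- bot.get_obs(): the state, without advancing time (a new reading comes with each control period).
- bot.capture(name): name is "scene" or "top" or "wrist"; returns the picture (384x512x3 uint8, blue, green, red); there is no depth.
- bot.get_calibration(name): a dict with "vfov" (degrees; the focal length in pixels is half the picture's height over the tangent of half this angle, whatever the lens; pixels are square), "cx", "cy" (the principal point, pixels), "eye" and "rotation" of the camera in the world. Camera axes: x right, y down, z forward; pixel columns grow to the right and rows downward; lengths in mm; the calibration is good to about 2 mm. A picture is of the moment at which its call begins: read the wrist's pose just before it. get_calibration takes no time and is no camera call; for the wrist camera it gives the pose at the moment of the call.
- bot.close_job(): hands the job in; it is judged then, once.
The state is a dict: "time": time; "joint_positions": joint angles; "dq": joint speeds; "tau": joint torques, N m; "tool_pos": TCP position; "tcp_rot": TCP orientation; "contact_force": force on the tool from outside, world axes, zero at the start; "moment": the same for the moment, N m; "grip_width": finger opening in mm; "finger_force": force on a finger pad.
Only numpy, scipy, OpenCV 4.12 (cv2) and the standard library are available. Lean on these libraries where they do the work, as an engineer would, in place of code of your own. Each camera call takes 0.05 s, during which the arm holds its last target. There are 200 camera calls.

## Working session

There is one attempt and no reset: what is moved stays moved. The work goes in short steps, Python scripts to look and compute and a tool call to move; the robot and the scene stay as the last step left them, time stands still between calls to the robot, and variables do not carry over. Pictures are saved under pics/ and viewed, at most 10 in all, crops included, and the job is handed in when it is done.

Besides the shell and the picture viewer there is one more tool, called by a JSON object that holds its "method" and its "body". jog_arm: Moves the arm, as the interface text tells. Shift numbers are shares of 80 mm and turn numbers shares of 0.1 rad, none past 1 either way. Its arguments: {"type":"object","properties":{"targets":{"type":"array","items":{"type":"object","properties":{"xyz":{"type":"array","items":{"type":"number"}},"spin":{"type":"number"}}}},"gripper":{"type":"number"}},"required":["targets"]}

```bash
ls; mkdir -p pics; python3 - <<'E'
from plant import bot
import cv2,numpy as np
o=bot.get_obs();print(o)
for n in("scene","top"):
    im=bot.capture(n);cv2.imwrite(f"pics/{n}0.png",im);print(n,bot.get_calibration(n))
E
```

```text
pics
{'time': 0.0, 'joint_positions': array([-1.38299186e+00,  3.42704668e-01,  1.52498617e+00,  1.54057656e-05,
        1.27537667e+00, -1.46043330e-01]), 'dq': array([-0.00115554,  0.00112258, -0.00048153,  0.00183139,  0.00092413,
       -0.00154532]), 'tau': array([ 1.15407292e-03, -4.31245351e+01, -2.44221497e+01,  7.18621491e-02,
        5.59580291e-02, -1.23107361e-04]), 'tool_pos': array([ 171.95775055, -495.59674921,  203.36511217]), 'tcp_rot': array([-3.14013564e+00, -2.29202765e-04,  3.33843133e-01]), 'contact_force': array([-0.18536225,  0.72055704, -0.11028397]), 'moment': array([-0.03201969,  0.03979699, -0.03055431]), 'finger_force': 0.0, 'grip_width': 91.86461748521711}
scene {'vfov': 51.13374202059434, 'cx': 255.57477295049688, 'cy': 195.01750033347852, 'eye': array([ 162.9899799 , -450.70058063,  759.31767198]), 'rotation': array([-2.4555626 , -0.00776519, -0.61535982])}
top {'vfov': 44.76300744921704, 'cx': 252.43974818954726, 'cy': 179.3718998531424, 'eye': array([ 336.10506209,   15.82216061, 1408.48000626]), 'rotation': array([-3.01914886, -0.01269349, -1.55349005])}
```

View pics/scene0.png

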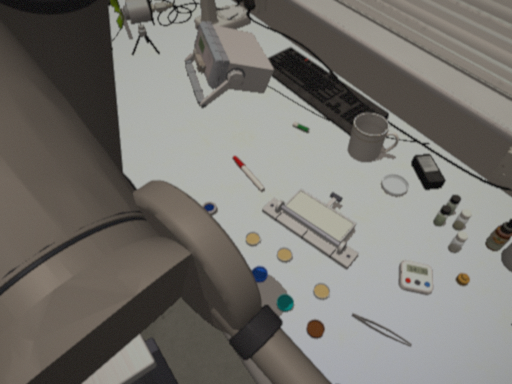

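View pics/top0.png

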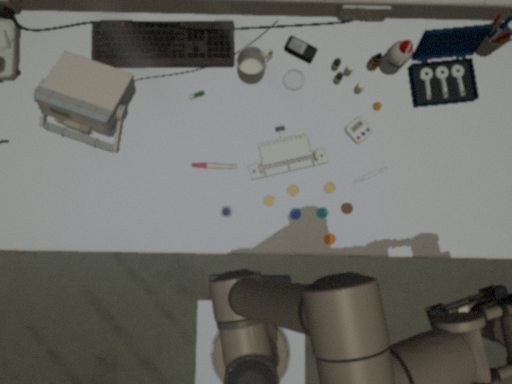

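The yellow dishes are at top-view pixels (269,200), (293,190) and (330,187). Look-alikes to leave alone are blue (295,214), teal (322,213), brown (347,208) and orange (330,239), plus the filter at (226,211). The stand is at about (287,160), with the grip bar at (280,128).

```bash
cat > h.py <<'E'
import cv2,numpy as np
from scipy.spatial.transform import Rotation as Ro
from plant import bot
def rot(r):
    r=np.asarray(r,float)
    return r if r.shape==(3,3) else Ro.from_euler('xyz',r).as_matrix()
def ray(c,u,v,z):
    f=192/np.tan(np.radians(c['vfov']/2))
    d=rot(c['rotation'])@np.array([(u-c['cx'])/f,(v-c['cy'])/f,1.]);e=np.asarray(c['eye'])
    return e+d*(z-e[2])/d[2]
def proj(c,p):
    f=192/np.tan(np.radians(c['vfov']/2))
    q=rot(c['rotation']).T@(np.asarray(p)-c['eye'])
    return f*q[0]/q[2]+c['cx'],f*q[1]/q[2]+c['cy']
def blobs(im,lo,hi,amin=20,amax=1e9):
    m=cv2.inRange(cv2.cvtColor(im,cv2.COLOR_BGR2HSV),lo,hi)
    n,l,s,c=cv2.connectedComponentsWithStats(m)
    return [(c[i].round(1),s[i].tolist()) for i in range(1,n) if amin<=s[i][4]<=amax]
E
python3 - <<'E'
from h import *
for n in("top","scene"):
    im=cv2.imread(f"pics/{n}0.png");c=bot.get_calibration(n)
    for b,s in blobs(im,(15,50,100),(32,255,255),15,600): print(n,b,s,ray(c,*b,9).round(1))
c=bot.get_calibration("top")
im=cv2.imread("pics/top0.png");cv2.imwrite("pics/c0.png",cv2.resize(im[115:250,180:400],(792,486),interpolation=cv2.INTER_CUBIC))
for n,u,v,z in(("bar",280,128,37),("fence L",249,174,14),("fence R",327,158,14),("filter",226,211,12),("brown",347,208,10),("teal",322,213,10),("blue",295,214,10),("tw",370,175,5),("timer",358,130,20)): print(n,ray(c,u,v,z).round())
E
```

```text
top [377.1 105.5] [373, 102, 9, 8, 51] [ 746.3 -380.8    9. ]
top [329.  187.5] [325, 183, 9, 10, 74] [ 488.2 -230.9    9. ]
top [292.7 189.9] [288, 186, 10, 9, 74] [ 478.9 -121.1    9. ]
top [268.6 200.2] [264, 196, 10, 9, 69] [446.4 -48.7   9. ]
top [331.4 238.6] [329, 235, 7, 9, 36] [ 335.  -237.7    9. ]
top [226.3 288.2] [223, 286, 7, 6, 21] [185.1  72.3   9. ]
top [230.9 314.8] [227, 307, 10, 13, 42] [109.3  57.    9. ]
top [464.9 327. ] [458, 323, 16, 8, 66] [  85.  -628.4    9. ]
top [250.2 340.7] [246, 328, 9, 25, 110] [37.1 -0.6  9. ]
top [236.3 334.4] [234, 330, 7, 10, 28] [54.2 40.1  9. ]
top [281.2 351.4] [278, 334, 8, 37, 121] [  8.4 -90.9   9. ]
top [238.  343.8] [234, 339, 9, 11, 40] [27.9 34.6  9. ]
top [217.7 350.1] [215, 347, 6, 7, 18] [ 9.4 92.9  9. ]
top [238.7 352.3] [236, 351, 7, 4, 19] [ 4.2 32.   9. ]
top [219.6 364.4] [215, 356, 9, 19, 68] [-30.2  86.4   9. ]
top [359.9 372.4] [346, 361, 28, 23, 335] [ -46.7 -318.8    9. ]
scene [252.3 238.4] [246, 233, 14, 12, 130] [444.5 -49.9   9. ]
scene [284.2 254.4] [278, 248, 14, 13, 139] [ 477.4 -122.9    9. ]
scene [463.6 277.8] [458, 273, 12, 11, 96] [ 748.4 -381.     9. ]
scene [321.  290.6] [314, 284, 15, 14, 169] [ 486.6 -232.5    9. ]
bar [662. -79.  37.]
fence L [524.  12.  14.]
fence R [ 578. -224.   14.]
filter [411.  78.  12.]
brown [ 427. -285.   10.]
teal [ 411. -209.   10.]
blue [ 406. -128.   10.]
tw [ 529. -357.    5.]
timer [ 665. -318.   20.]
```

View pics/c0.png

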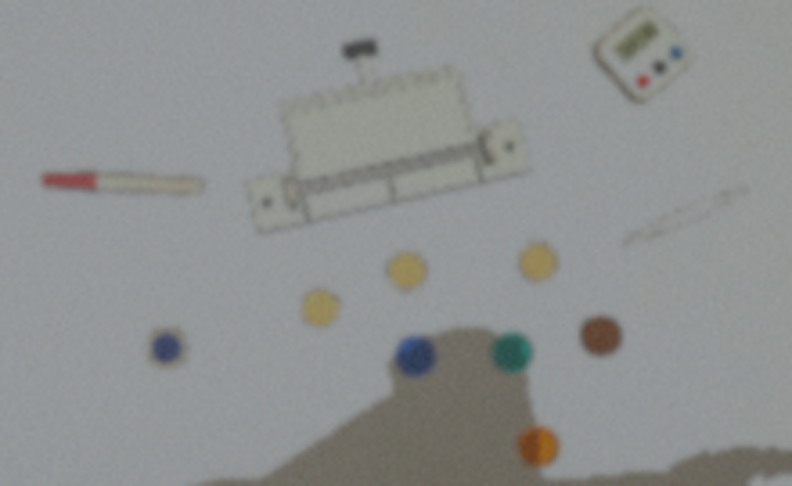

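{"method": "jog_arm", "body": {"targets": [{"xyz": [0,0,0],"spin": 0.74},{"xyz": [0.6,-0.44,-0.08],"spin": 0},{"xyz": [0.6,-0.44,-0.08],"spin": 0},{"xyz": [0.6,-0.44,-0.08],"spin": 0},{"xyz": [0.6,-0.44,-0.08],"spin": 0},{"xyz": [0.6,-0.44,-0.08],"spin": 0},{"xyz": [0.6,-0.44,-0.08],"spin": 0},{"xyz": [0.6,-0.44,-0.08],"spin": 0},{"xyz": [0.6,-0.44,-0.08],"spin": 0},{"xyz": [0,0,0],"spin": 0}]}}

```text
time: 1.35
tool_pos: [472.6, -122.0, 255.1]
tcp_rot: [-3.141, -0.001, 0.266]
contact_force: [-0.1, 0.4, -0.3]
grip_width: 91.8
finger_force: 0.0
```

```bash
python3 - <<'E'
from h import *
o=bot.get_obs();print(o['time'],o['tool_pos'].round(1),o['tcp_rot'].round(3))
c=bot.get_calibration("wrist");im=bot.capture("wrist");cv2.imwrite("pics/w1.png",im);print(c)
for b,s in blobs(im,(15,50,100),(32,255,255),200): print(b,s,ray(c,*b,9).round(1))
E
```

```text
1.35 [ 472.6 -122.   255.1] [-3.141e+00 -1.000e-03  2.660e-01]
{'vfov': 68.94213098301222, 'cx': 255.9578195157921, 'cy': 191.89080760744167, 'eye': array([ 542.0924876 , -103.22555372,  436.66409138]), 'rotation': array([ 2.86765870e+00,  1.03882852e-03, -1.30390427e+00])}
[496.7  18.1] [488, 9, 19, 21, 245] [ 747.2 -383.9    9. ]
[256.2 158.3] [247, 149, 20, 20, 298] [ 477.9 -120.7    9. ]
[205.5 166.4] [196, 158, 19, 19, 267] [445.  -48.3   9. ]
[326.  171.1] [317, 162, 19, 19, 298] [ 487.2 -230.7    9. ]
```

View pics/w1.png

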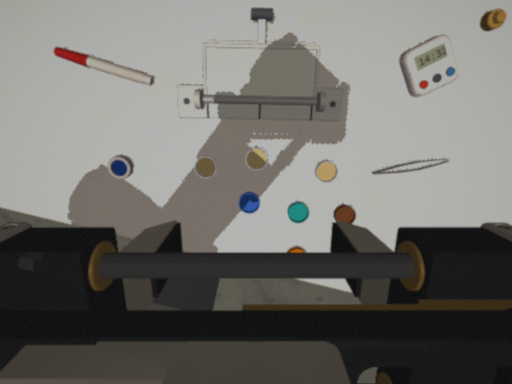

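```bash
python3 - <<'E'
from h import *
im=cv2.imread("pics/w1.png")
cv2.imwrite("pics/c1.png",cv2.resize(im[0:140,165:360],(780,560),interpolation=cv2.INTER_CUBIC))
E
```

```text
(no output)
```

View pics/c1.png

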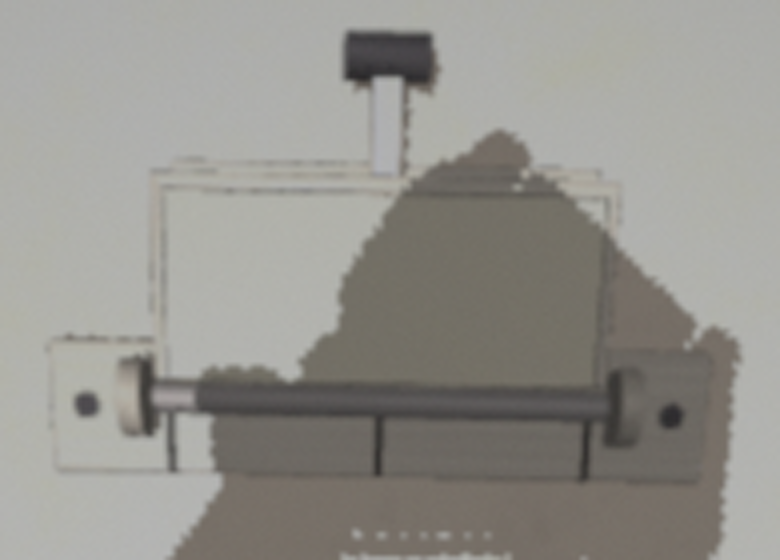

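```bash
cat >> h.py <<'E'
E
python3 - <<'E'
from h import *
o=bot.get_obs();R=rot(o['tcp_rot']);print(R.round(3))
c=bot.get_calibration("wrist")
P=lambda x,y,z:ray(c,x/4+165-.375,y/4-.375,z)
L,Rr=P(55,470,14),P(700,482,14)
d=L-Rr;yaw=np.arctan2(-d[0],d[1]);print("len",np.linalg.norm(d),"yaw",yaw,(L+Rr)/2)
I=[P(172,470,14),P(378,474,14),P(584,480,14)];print(np.round(I,1))
xs=np.array([np.cos(yaw),np.sin(yaw)]);ys=np.array([-xs[1],xs[0]])
bar=P(389,57,32);print("bar",bar)
front=(I[1][:2]+(L+Rr)[:2]/2)/2
org=front+25*xs
print("org",org,"bar stand",(bar[:2]-org)@xs,(bar[:2]-org)@ys)
D=[(445.,-48.8),(478,-121.5),(487.2,-231.2)]
for q in D: q=np.array(q)-org;print("dish",(q@xs).round(1),(q@ys).round(1))
np.save("st.npy",[*org,yaw])
for y in(75,0,-75):print("seat",(org-42*xs+y*ys).round(1))
E
```

```text
[[ 0.965  0.261 -0.001]
 [ 0.261 -0.965  0.   ]
 [-0.001 -0.    -1.   ]]
len 235.59792674850763 yaw 0.24699246794447582 [ 534.43138435 -111.15154274   14.        ]
[[ 516.8  -38.1   14. ]
 [ 535.1 -111.    14. ]
 [ 552.8 -184.2   14. ]]
bar [660.0622828  -80.13306492  32.        ]
org [ 559.02016473 -104.96650552] bar stand 104.04720170933352 -0.6238689991750548
dish -96.8 82.3
dish -82.6 3.8
dish -100.5 -104.8
seat [500.  -42.5]
seat [ 518.3 -115.2]
seat [ 536.6 -188. ]
```

{"method": "jog_arm", "body": {"targets": [{"xyz": [0.066,0.01,0],"spin": 0.19},{"xyz": [0,0,0.5],"spin": 0},{"xyz": [0,0,0.5],"spin": 0},{"xyz": [0,0,0.5],"spin": 0},{"xyz": [0,0,0.5],"spin": 0},{"xyz": [0,0,0.5],"spin": 0},{"xyz": [0,0,0.4],"spin": 0},{"xyz": [0,0,0.14],"spin": 0},{"xyz": [0,0,0.07],"spin": 0},{"xyz": [0,0,0],"spin": 0}], "gripper": 60}}

```text
time: 2.65
tool_pos: [476.5, -125.2, 7.0]
tcp_rot: [3.141, -0.001, 0.24]
contact_force: [0.1, -0.1, -0.6]
grip_width: 55.1
finger_force: 0.0
```

{"method": "jog_arm", "body": {"targets": [{"xyz": [0.03,-0.04,0.04],"spin": -0.07},{"xyz": [0,0,0],"spin": 0},{"xyz": [0,0,0],"spin": 0},{"xyz": [0,0,0],"spin": 0},{"xyz": [0,0,0],"spin": 0},{"xyz": [0,0,0],"spin": 0},{"xyz": [0,0,0],"spin": 0},{"xyz": [0,0,0],"spin": 0},{"xyz": [0,0,0],"spin": 0},{"xyz": [0,0,0],"spin": 0}], "gripper": 0}}

```text
time: 3.9
tool_pos: [477.7, -121.0, 3.2]
tcp_rot: [3.142, 0.0, 0.248]
contact_force: [-0.7, -0.2, -0.5]
grip_width: 0.1
finger_force: 0.0
```

```bash
python3 - <<'E'
from h import *
for n in("top","scene","wrist"):
    c=bot.get_calibration(n);im=bot.capture(n);cv2.imwrite(f"pics/{n}2.png",im)
    for b,s in blobs(im,(15,50,80),(32,255,255),15,600):
        p=ray(c,*b,9).round(1)
        if 380<p[0]<560 and -300<p[1]<0: print(n,b,s,p)
E
```

```text
top [292.7 178.8] [288, 174, 9, 10, 26] [ 512.7 -120.8    9. ]
top [305.4 185.3] [299, 180, 12, 12, 40] [ 493.6 -159.4    9. ]
top [317.  187.5] [314, 184, 7, 9, 22] [ 487.5 -194.6    9. ]
top [280.3 194.4] [277, 191, 8, 8, 17] [464.6 -83.7   9. ]
top [287.1 194.2] [284, 191, 8, 7, 17] [ 465.5 -104.2    9. ]
top [267.9 208.6] [265, 204, 8, 10, 25] [421.1 -46.9   9. ]
scene [252.3 238.3] [246, 233, 13, 11, 117] [444.7 -49.7   9. ]
scene [283.8 255.8] [278, 250, 13, 11, 87] [ 474.6 -125.2    9. ]
scene [321.1 290.8] [314, 284, 15, 14, 166] [ 486.5 -232.9    9. ]
wrist [248.9 267.5] [247, 244, 4, 47, 146] [ 444.6 -124.4    9. ]
wrist [263.  267.8] [262, 244, 4, 46, 131] [ 446.9 -134.1    9. ]
wrist [273.4 304. ] [267, 301, 15, 8, 43] [ 419.8 -149.1    9. ]
wrist [364.1 304.4] [362, 300, 6, 10, 17] [ 435.9 -213.8    9. ]
wrist [262.1 304.9] [259, 303, 7, 5, 15] [ 417.  -141.2    9. ]
wrist [113.2 304.6] [75, 304, 76, 6, 152] [390.2 -34.9   9. ]
wrist [216.3 306.8] [212, 305, 9, 4, 15] [ 407.  -108.9    9. ]
```

View pics/wrist2.png

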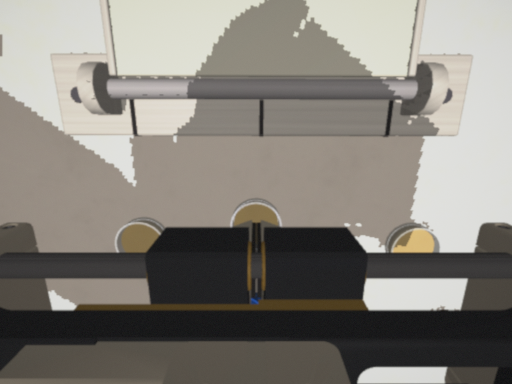

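```bash
python3 - <<'E'
from h import *
s=np.load("st.npy");o=s[:2];xs=np.array([np.cos(s[2]),np.sin(s[2])]);ys=np.array([-xs[1],xs[0]])
S=lambda p:(round((p[:2]-o)@xs,1),round((p[:2]-o)@ys,1))
c=bot.get_calibration("wrist");print(c['eye'])
for n,u,v,z in(("ml",231,223,11),("mr",281,223,11),("mfront",256,199,11),("l top",142,217,11),("r top",411,224,11),("fence",262,136,14),("tip?",256,305,3)):print(n,S(ray(c,u,v,z)))
print("tcp",S(bot.get_obs()['tool_pos']),proj(c,bot.get_obs()['tool_pos']))
E
```

```text
[ 547.64309691 -103.40058409  184.69658078]
ml (np.float64(-81.1), np.float64(20.9))
mr (np.float64(-81.1), np.float64(-12.4))
mfront (np.float64(-64.4), np.float64(4.3))
l top (np.float64(-77.0), np.float64(79.7))
r top (np.float64(-81.6), np.float64(-99.1))
fence (np.float64(-23.9), np.float64(0.7))
tip? (np.float64(-151.4), np.float64(4.1))
tcp (np.float64(-82.8), np.float64(4.3)) (np.float64(255.8607266386008), np.float64(220.9939365652607))
```

{"method": "jog_arm", "body": {"targets": [{"xyz": [0,0,0],"spin": 0},{"xyz": [0,0,0],"spin": 0},{"xyz": [0,0,0],"spin": 0},{"xyz": [0,0,0],"spin": 0},{"xyz": [0,0,0],"spin": 0},{"xyz": [0,0,0.03],"spin": 0},{"xyz": [0,0,0.03],"spin": 0},{"xyz": [0,0,0.03],"spin": 0},{"xyz": [0,0,0],"spin": 0},{"xyz": [0,0,0],"spin": 0}], "gripper": 60}}

```text
time: 5.3
tool_pos: [477.7, -121.0, -4.0]
tcp_rot: [3.142, 0.0, 0.248]
contact_force: [0.2, 0.4, -0.5]
grip_width: 55.1
finger_force: 0.0
```

```bash
python3 - <<'E'
from h import *
im=bot.capture("wrist");cv2.imwrite("pics/c3.png",cv2.resize(im[170:320,120:400],(784,420),interpolation=cv2.INTER_CUBIC))
E
```

```text
(no output)
```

View pics/c3.png

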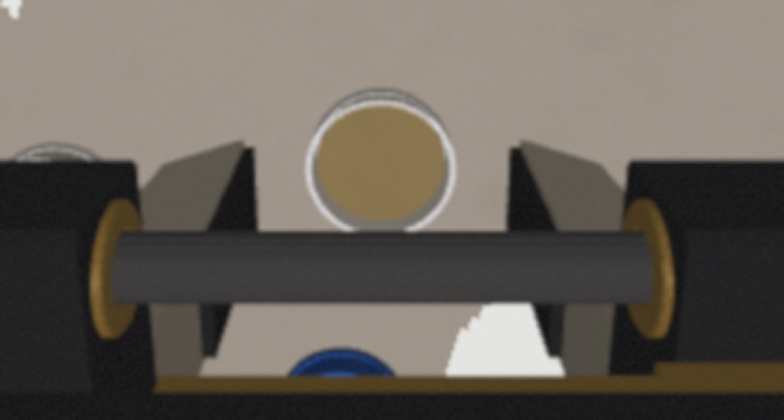

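{"method": "jog_arm", "body": {"targets": [{"xyz": [0,0,0.04],"spin": 0},{"xyz": [0,0,0.04],"spin": 0},{"xyz": [0,0,0.03],"spin": 0},{"xyz": [0,0,0.02],"spin": 0},{"xyz": [0,0,0.02],"spin": 0},{"xyz": [0,0,0],"spin": 0},{"xyz": [0,0,0],"spin": 0},{"xyz": [0,0,0],"spin": 0},{"xyz": [0,0,0],"spin": 0},{"xyz": [0,0,0],"spin": 0}]}}

```text
time: 6.6
tool_pos: [477.7, -121.0, -15.9]
tcp_rot: [3.141, -0.0, 0.248]
contact_force: [0.0, -0.5, -0.1]
grip_width: 55.2
finger_force: 0.0
```

{"method": "jog_arm", "body": {"targets": [{"xyz": [0,0,0.015],"spin": 0},{"xyz": [0,0,0],"spin": 0},{"xyz": [0,0,0],"spin": 0},{"xyz": [0,0,0],"spin": 0},{"xyz": [0,0,0],"spin": 0},{"xyz": [0,0,0],"spin": 0},{"xyz": [0,0,0],"spin": 0},{"xyz": [0,0,0],"spin": 0},{"xyz": [0,0,0],"spin": 0},{"xyz": [0,0,0],"spin": 0}], "gripper": 30}}

```text
time: 7.85
tool_pos: [477.7, -121.0, -17.2]
tcp_rot: [3.142, 0.0, 0.248]
contact_force: [0.3, -0.8, -0.7]
grip_width: 32.1
finger_force: 30.0
```

{"method": "jog_arm", "body": {"targets": [{"xyz": [0.05,0.009,0],"spin": 0},{"xyz": [0.05,0.009,0],"spin": 0},{"xyz": [0.05,0.009,0],"spin": 0},{"xyz": [0.05,0.009,0],"spin": 0},{"xyz": [0.05,0.009,0],"spin": 0},{"xyz": [0.05,0.009,0],"spin": 0},{"xyz": [0.05,0,0],"spin": 0},{"xyz": [0.05,0,0],"spin": 0},{"xyz": [0.04,0,0],"spin": 0},{"xyz": [0,0,0],"spin": 0}]}}

```text
time: 9.1
tool_pos: [513.1, -116.5, -17.2]
tcp_rot: [3.141, -0.0, 0.248]
contact_force: [1.4, 0.1, -0.8]
grip_width: 32.4
finger_force: 30.0
```

```bash
cat >> h.py <<'E'
s_=np.load("st.npy");xs=np.array([np.cos(s_[2]),np.sin(s_[2])]);ys=np.array([-xs[1],xs[0]])
S=lambda p:(round(float((p[:2]-s_[:2])@xs),1),round(float((p[:2]-s_[:2])@ys),1))
def look():
    o=bot.get_obs();print(o['time'],"tcp",S(o['tool_pos']),o['tool_pos'].round(1),o['tcp_rot'].round(3),"F",o['contact_force'].round(1))
    for n in("top","scene","wrist"):
        c=bot.get_calibration(n);im=bot.capture(n);cv2.imwrite(f"pics/{n}_l.png",im)
        for b,s in blobs(im,(15,50,80),(32,255,255),50,2000):
            p=ray(c,*b,9)
            if 380<p[0]<570 and -300<p[1]<0: print(n,b,s,S(p))
E
python3 -c "
from h import *
look()"
```

```text
9.1 tcp (-47.4, 0.1) [ 513.1 -116.5  -17.2] [ 3.141 -0.     0.248] F [ 1.4  0.1 -0.8]
top [328.7 187.3] [323, 183, 11, 10, 82] (-98.6, -104.1)
scene [252.3 238.3] [246, 233, 13, 11, 115] (-97.3, 81.5)
scene [293.7 245.5] [289, 239, 11, 12, 79] (-52.1, 0.6)
scene [321.  290.6] [314, 284, 15, 14, 169] (-101.4, -105.9)
wrist [255.9 234.9] [231, 215, 50, 38, 1574] (-46.2, 0.1)
wrist [195.2 267.9] [192, 243, 9, 47, 241] (-68.7, 37.9)
wrist [317.2 267.4] [314, 243, 7, 47, 197] (-68.2, -38.2)
wrist [316.9 304.9] [135, 294, 303, 17, 1940] (-95.6, -39.7)
```

{"method": "jog_arm", "body": {"targets": [{"xyz": [0.02,0,0],"spin": 0},{"xyz": [0.02,0,0],"spin": 0},{"xyz": [0.02,0,0],"spin": 0},{"xyz": [0.01,0,0],"spin": 0},{"xyz": [0,0,0],"spin": 0},{"xyz": [0,0,0],"spin": 0},{"xyz": [0,0,0],"spin": 0},{"xyz": [0,0,0],"spin": 0},{"xyz": [0,0,0],"spin": 0},{"xyz": [0,0,0],"spin": 0}]}}

```text
time: 10.5
tool_pos: [518.3, -115.2, -17.2]
tcp_rot: [3.142, -0.0, 0.248]
contact_force: [0.1, 0.2, -0.3]
grip_width: 32.7
finger_force: 30.0
```

```bash
python3 -c "
from h import *
look()"
```

```text
10.5 tcp (-42.0, 0.0) [ 518.3 -115.2  -17.2] [ 3.142 -0.     0.248] F [ 0.1  0.2 -0.3]
top [328.6 187.4] [322, 183, 12, 10, 81] (-98.9, -103.7)
scene [252.3 238.3] [246, 233, 13, 11, 116] (-97.3, 81.5)
scene [295.2 243.7] [291, 238, 10, 11, 78] (-46.2, 0.9)
scene [321.1 290.7] [314, 284, 15, 14, 168] (-101.4, -106.2)
wrist [255.9 234.9] [231, 215, 50, 38, 1576] (-40.5, -0.0)
wrist [195.2 267.5] [192, 243, 9, 47, 239] (-62.7, 37.8)
wrist [317.2 267.3] [314, 243, 7, 47, 199] (-62.4, -38.3)
wrist [307.4 305.3] [135, 298, 301, 13, 1794] (-90.3, -33.7)
```

{"method": "jog_arm", "body": {"targets": [{"xyz": [0.015,0,0],"spin": 0},{"xyz": [0.01,0,0],"spin": 0},{"xyz": [0,0,0],"spin": 0},{"xyz": [0,0,0],"spin": 0},{"xyz": [0,0,0],"spin": 0},{"xyz": [0,0,0],"spin": 0},{"xyz": [0,0,0],"spin": 0},{"xyz": [0,0,0],"spin": 0},{"xyz": [0,0,0],"spin": 0},{"xyz": [0,0,0],"spin": 0}]}}

```text
time: 11.9
tool_pos: [520.1, -114.7, -17.2]
tcp_rot: [3.142, 0.0, 0.248]
contact_force: [-0.8, -0.4, -0.1]
grip_width: 31.9
finger_force: 30.0
```

{"method": "jog_arm", "body": {"targets": [{"xyz": [0,0,0],"spin": 0},{"xyz": [0,0,0],"spin": 0},{"xyz": [0,0,0],"spin": 0},{"xyz": [0,0,0],"spin": 0},{"xyz": [0,0,-0.1],"spin": 0},{"xyz": [0,0,-0.4],"spin": 0},{"xyz": [-0.2,-0.3,-0.2],"spin": 0},{"xyz": [-0.3,-0.4,0],"spin": 0},{"xyz": [-0.21,-0.325,0],"spin": 0},{"xyz": [0,0,0],"spin": 0}], "gripper": 60}}

```text
time: 13.15
tool_pos: [443.6, -47.9, 39.4]
tcp_rot: [-3.141, 0.001, 0.249]
contact_force: [0.2, 0.3, 0.1]
grip_width: 55.1
finger_force: 0.0
```

```bash
python3 -c "
from h import *
look()"
```

```text
13.15 tcp (-98.0, 83.5) [443.6 -47.9  39.4] [-3.141e+00  1.000e-03  2.490e-01] F [0.2 0.3 0.1]
top [329.1 187.6] [325, 183, 9, 10, 72] (-99.8, -105.0)
scene [252.2 238.3] [246, 233, 13, 11, 117] (-97.5, 81.7)
scene [297.7 242.7] [291, 237, 14, 12, 123] (-40.6, -1.7)
scene [321.1 290.7] [314, 284, 15, 14, 168] (-101.4, -106.2)
wrist [364.8 136.1] [346, 116, 39, 41, 1262] (-40.1, 0.3)
wrist [253.8 207.6] [235, 191, 38, 35, 1034] (-96.6, 83.1)
wrist [485.5 210.9] [466, 195, 39, 35, 962] (-98.9, -103.0)
wrist [356.9 269.2] [353, 246, 8, 44, 163] (-151.9, -4.9)
```

{"method": "jog_arm", "body": {"targets": [{"xyz": [0.017,0.006,0.25],"spin": 0.02},{"xyz": [0,0,0.25],"spin": 0},{"xyz": [0,0,0.15],"spin": 0},{"xyz": [0,0,0.05],"spin": 0},{"xyz": [0,0,0],"spin": 0},{"xyz": [0,0,0],"spin": 0},{"xyz": [0,0,0],"spin": 0},{"xyz": [0,0,0],"spin": 0},{"xyz": [0,0,0],"spin": 0},{"xyz": [0,0,0],"spin": 0}]}}

```text
time: 14.55
tool_pos: [446.5, -49.2, -17.1]
tcp_rot: [3.141, -0.0, 0.246]
contact_force: [-0.5, -0.1, 0.3]
grip_width: 55.2
finger_force: 0.0
```

{"method": "jog_arm", "body": {"targets": [{"xyz": [0,0,0],"spin": 0},{"xyz": [0,0,0],"spin": 0},{"xyz": [0,0,0],"spin": 0},{"xyz": [0,0,0],"spin": 0},{"xyz": [0,0,0],"spin": 0},{"xyz": [0,0,0],"spin": 0},{"xyz": [0,0,0],"spin": 0},{"xyz": [0,0,0],"spin": 0},{"xyz": [0,0,0],"spin": 0},{"xyz": [0,0,0],"spin": 0}], "gripper": 30}}

```text
time: 15.8
tool_pos: [446.5, -49.3, -17.2]
tcp_rot: [3.141, -0.0, 0.246]
contact_force: [-0.0, -0.1, -0.2]
grip_width: 32.3
finger_force: 30.0
```

{"method": "jog_arm", "body": {"targets": [{"xyz": [0.08,0.02,0],"spin": 0},{"xyz": [0.09,0.02,0],"spin": 0},{"xyz": [0.09,0.02,0],"spin": 0},{"xyz": [0.09,0.02,0],"spin": 0},{"xyz": [0.09,0,0],"spin": 0},{"xyz": [0.09,0,0],"spin": 0},{"xyz": [0.08,0,0],"spin": 0},{"xyz": [0.04,0,0],"spin": 0},{"xyz": [0.03,0,0],"spin": 0},{"xyz": [0.01,0,0],"spin": 0}]}}

```text
time: 17.05
tool_pos: [501.6, -42.0, -17.2]
tcp_rot: [3.142, 0.0, 0.246]
contact_force: [-1.2, 0.6, 0.4]
grip_width: 32.2
finger_force: 30.0
```

```bash
python3 -c "
from h import *
look()"
```

```text
17.05 tcp (-40.3, 75.1) [501.6 -42.  -17.2] [3.142 0.    0.246] F [-1.2  0.6  0.4]
top [329.1 187.5] [325, 183, 9, 10, 73] (-99.5, -105.1)
scene [269.2 225.8] [265, 221, 10, 10, 68] (-46.7, 74.6)
scene [297.7 242.8] [291, 237, 14, 12, 120] (-40.8, -1.8)
scene [321.1 290.8] [314, 284, 15, 14, 166] (-101.6, -106.3)
wrist [384.7 222.3] [361, 214, 43, 21, 421] (-30.7, -1.6)
wrist [255.8 236. ] [231, 217, 50, 36, 1501] (-39.5, 75.0)
wrist [194.8 267.6] [192, 243, 7, 47, 210] (-61.0, 113.2)
wrist [317.4 268. ] [314, 244, 7, 46, 183] (-61.3, 36.6)
wrist [292.6 305.2] [155, 301, 255, 8, 1119] (-88.5, 51.1)
```

{"method": "jog_arm", "body": {"targets": [{"xyz": [0,0,0],"spin": 0},{"xyz": [0,0,0],"spin": 0},{"xyz": [0,0,0],"spin": 0},{"xyz": [0,0,-0.1],"spin": 0},{"xyz": [0,0,-0.4],"spin": 0},{"xyz": [-0.14,0.445,-0.2],"spin": 0},{"xyz": [-0.2,0.6,0],"spin": 0},{"xyz": [-0.2,0.6,0],"spin": 0},{"xyz": [-0.2,0.6,0],"spin": 0},{"xyz": [0,0,0],"spin": 0}], "gripper": 60}}

```text
time: 18.45
tool_pos: [487.8, -234.1, 39.4]
tcp_rot: [3.14, -0.001, 0.241]
contact_force: [0.7, 0.6, 0.1]
grip_width: 55.0
finger_force: 0.0
```

```bash
python3 -c "
from h import *
look()"
```

```text
18.45 tcp (-100.6, -107.9) [ 487.8 -234.1   39.4] [ 3.14e+00 -1.00e-03  2.41e-01] F [0.7 0.6 0.1]
top [290.8 175.8] [286, 171, 10, 10, 74] (-38.6, -0.6)
top [266.9 182.2] [263, 178, 9, 10, 66] (-41.2, 74.5)
top [341.5 196.3] [318, 179, 51, 37, 302] (-133.9, -135.0)
scene [270.9 224.8] [265, 220, 13, 11, 108] (-42.0, 73.4)
scene [321.1 290.7] [314, 285, 15, 13, 148] (-101.4, -106.2)
wrist [115.2 130.6] [96, 110, 40, 42, 1304] (-40.2, -0.4)
wrist [ 15.1 133.2] [0, 113, 33, 41, 1093] (-42.0, 74.2)
wrist [256.4 207.7] [238, 191, 38, 35, 1034] (-100.6, -104.8)
wrist [155.2 269.1] [152, 246, 8, 44, 179] (-155.7, -18.5)
wrist [243.5 305. ] [196, 304, 96, 2, 96] (-191.7, -93.3)
```

{"method": "jog_arm", "body": {"targets": [{"xyz": [0,0,0.25],"spin": 0},{"xyz": [0,0,0.25],"spin": 0},{"xyz": [0,0,0.15],"spin": 0},{"xyz": [0,0,0.05],"spin": 0},{"xyz": [0,0,0],"spin": 0},{"xyz": [0,0,0],"spin": 0},{"xyz": [0,0,0],"spin": 0},{"xyz": [0,0,0],"spin": 0},{"xyz": [0,0,0],"spin": 0},{"xyz": [0,0,0],"spin": 0}]}}

```text
time: 19.85
tool_pos: [487.9, -230.7, -17.1]
tcp_rot: [3.141, -0.0, 0.246]
contact_force: [-0.0, -0.3, -0.6]
grip_width: 55.1
finger_force: 0.0
```

{"method": "jog_arm", "body": {"targets": [{"xyz": [0,0,0],"spin": 0},{"xyz": [0,0,0],"spin": 0},{"xyz": [0,0,0],"spin": 0},{"xyz": [0,0,0],"spin": 0},{"xyz": [0,0,0],"spin": 0},{"xyz": [0,0,0],"spin": 0},{"xyz": [0,0,0],"spin": 0},{"xyz": [0,0,0],"spin": 0},{"xyz": [0,0,0],"spin": 0},{"xyz": [0,0,0],"spin": 0}], "gripper": 30}}

```text
time: 21.1
tool_pos: [487.8, -230.6, -17.2]
tcp_rot: [3.142, 0.0, 0.246]
contact_force: [0.2, -0.6, -0.9]
grip_width: 32.3
finger_force: 30.0
```

{"method": "jog_arm", "body": {"targets": [{"xyz": [0.09,-0.06,0],"spin": 0},{"xyz": [0.1,-0.06,0],"spin": 0},{"xyz": [0.1,-0.06,0],"spin": 0},{"xyz": [0.1,-0.06,0],"spin": 0},{"xyz": [0.1,-0.06,0],"spin": 0},{"xyz": [0.1,-0.068,0],"spin": 0},{"xyz": [0.08,0,0],"spin": 0},{"xyz": [0.04,0,0],"spin": 0},{"xyz": [0.03,0,0],"spin": 0},{"xyz": [0.01,0,0],"spin": 0}]}}

```text
time: 22.35
tool_pos: [538.9, -187.7, -17.2]
tcp_rot: [3.141, 0.0, 0.246]
contact_force: [-1.1, 0.3, 0.7]
grip_width: 32.1
finger_force: 30.0
```

```bash
python3 -c "
from h import *
look()"
```

```text
22.35 tcp (-39.7, -75.3) [ 538.9 -187.7  -17.2] [3.141 0.    0.246] F [-1.1  0.3  0.7]
top [315.2 169.4] [298, 163, 34, 14, 131] (-36.4, -77.6)
top [266.9 181.9] [263, 177, 9, 11, 73] (-40.3, 74.3)
top [261.9 208.7] [245, 194, 32, 33, 399] (-115.8, 107.6)
scene [270.9 224.8] [265, 220, 13, 11, 110] (-42.0, 73.4)
scene [297.  242.8] [291, 237, 13, 12, 109] (-41.8, -0.6)
scene [324.6 262.6] [319, 257, 12, 12, 114] (-43.1, -74.9)
wrist [125.9 223.1] [108, 215, 42, 21, 370] (-30.6, 2.1)
wrist [255.8 235.8] [231, 216, 50, 37, 1513] (-38.9, -75.3)
wrist [  4.6 221.8] [0, 219, 13, 8, 65] (-29.8, 74.2)
wrist [194.9 267.9] [192, 243, 7, 47, 207] (-60.7, -37.2)
wrist [317.3 268.2] [314, 244, 7, 46, 181] (-60.9, -113.7)
wrist [287.7 305.1] [205, 301, 167, 8, 614] (-87.9, -96.0)
```

{"method": "jog_arm", "body": {"targets": [{"xyz": [0,0,0],"spin": 0},{"xyz": [0,0,0],"spin": 0},{"xyz": [0,0,0],"spin": 0},{"xyz": [0,0,-0.1],"spin": 0},{"xyz": [0,0,-0.4],"spin": 0},{"xyz": [0,0,-0.5],"spin": 0},{"xyz": [0,0,-0.5],"spin": 0},{"xyz": [0.6,-0.31,0],"spin": 0},{"xyz": [0.6,-0.31,0],"spin": 0},{"xyz": [0.6,-0.31,0],"spin": 0}], "gripper": 60}}

```text
time: 23.75
tool_pos: [661.7, -79.3, 103.8]
tcp_rot: [3.141, -0.001, 0.245]
contact_force: [1.1, -0.0, -0.1]
grip_width: 54.6
finger_force: 0.0
```

{"method": "jog_arm", "body": {"targets": [{"xyz": [0,0,0],"spin": 0},{"xyz": [0,0,0],"spin": 0},{"xyz": [0,0,0],"spin": 0},{"xyz": [0,0,0],"spin": 0},{"xyz": [0,0,0],"spin": 0},{"xyz": [0,0,0],"spin": 0},{"xyz": [0,0,0],"spin": 0},{"xyz": [0,0,0],"spin": 0},{"xyz": [0,0,0],"spin": 0},{"xyz": [0,0,0],"spin": 0}]}}

```text
time: 25.0
tool_pos: [660.5, -80.2, 102.8]
tcp_rot: [3.142, 0.0, 0.246]
contact_force: [-0.3, -0.0, 1.1]
grip_width: 54.9
finger_force: 0.0
```

```bash
python3 - <<'E'
from h import *
look()
c=bot.get_calibration("wrist");im=cv2.imread("pics/wrist_l.png");g=cv2.cvtColor(im,cv2.COLOR_BGR2GRAY)
print(proj(c,[660.5,-79.5,37]))
n,l,s,ce=cv2.connectedComponentsWithStats((g<75).astype(np.uint8))
for i in range(1,n):
    if s[i][4]>80: print(ce[i].round(1),s[i],S(ray(c,*ce[i],32)))
cv2.imwrite("pics/c4.png",cv2.resize(im[100:330,100:420],(768,552)))
E
```

```text
25.0 tcp (104.4, -0.8) [660.5 -80.2 102.8] [3.142 0.    0.246] F [-0.3 -0.   1.1]
top [314.7 170.6] [310, 166, 10, 10, 78] (-39.6, -75.2)
top [256.  221.1] [219, 198, 78, 50, 1321] (-147.8, 133.4)
scene [271.1 224.8] [265, 220, 13, 11, 110] (-41.7, 73.1)
scene [297.7 242.7] [291, 237, 14, 13, 138] (-40.6, -1.7)
scene [325.7 262.7] [319, 256, 14, 14, 150] (-41.8, -76.8)
wrist [249.1 302. ] [206, 298, 63, 7, 178] (-32.6, 7.0)
wrist [315.1 301.5] [308, 298, 14, 7, 78] (-31.9, -68.9)
(np.float64(255.10227743929235), np.float64(194.26432447955057))
[11.2  1.7] [  0   0  26   6 108] (260.9, 191.7)
[497.7  11.1] [485   0  27  24 536] (254.4, -192.5)
[480.4  63.3] [471  50  23  26 367] (216.3, -187.0)
[253.4 190.3] [239 184  30  14 400] (107.0, 1.5)
[257.6 308.2] [    0   221   512   163 71764] (-22.8, -2.6)
```

View pics/c4.png

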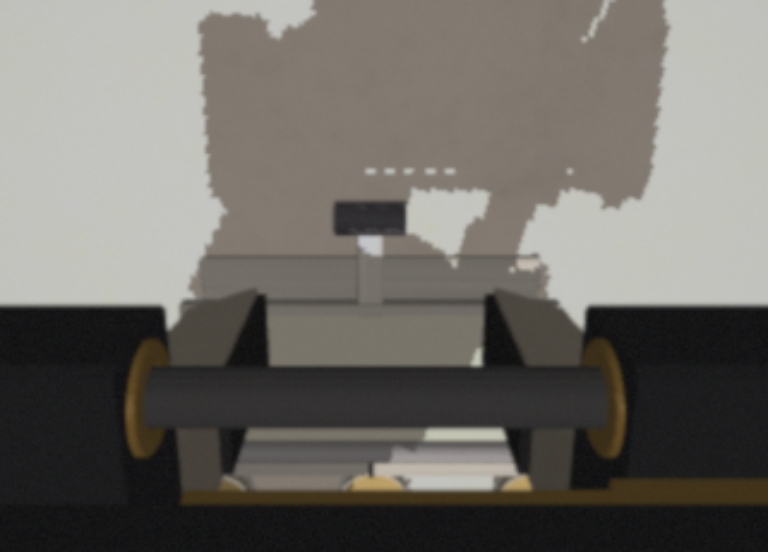

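{"method": "jog_arm", "body": {"targets": [{"xyz": [0.02,-0.016,0.2],"spin": 0},{"xyz": [0,0,0.4],"spin": 0},{"xyz": [0,0,0.4],"spin": 0},{"xyz": [0,0,0.25],"spin": 0},{"xyz": [0,0,0.1],"spin": 0},{"xyz": [0,0,0.05],"spin": 0},{"xyz": [0,0,0],"spin": 0},{"xyz": [0,0,0],"spin": 0},{"xyz": [0,0,0],"spin": 0},{"xyz": [0,0,0],"spin": 0}]}}

```text
time: 26.4
tool_pos: [661.9, -78.7, -8.8]
tcp_rot: [3.141, -0.001, 0.246]
contact_force: [-0.6, 0.1, 0.9]
grip_width: 55.3
finger_force: 0.0
```

{"method": "jog_arm", "body": {"targets": [{"xyz": [0,0,0],"spin": 0},{"xyz": [0,0,0],"spin": 0},{"xyz": [0,0,0],"spin": 0},{"xyz": [0,0,0],"spin": 0},{"xyz": [0,0,0],"spin": 0},{"xyz": [0,0,0],"spin": 0},{"xyz": [0,0,0],"spin": 0},{"xyz": [0,0,0],"spin": 0},{"xyz": [0,0,0],"spin": 0},{"xyz": [0,0,0],"spin": 0}], "gripper": 15}}

```text
time: 27.65
tool_pos: [661.5, -77.9, -9.3]
tcp_rot: [-3.141, 0.0, 0.246]
contact_force: [-1.6, 5.6, 0.1]
grip_width: 27.6
finger_force: 30.0
```

```bash
python3 - <<'E'
from h import *
o=bot.get_obs();print(S(o['tool_pos']),o['grip_width'],o['contact_force'],o['tcp_rot'])
c=bot.get_calibration("wrist");im=bot.capture("wrist")
cv2.imwrite("pics/c5.png",cv2.resize(im[100:330,100:420],(768,552)))
E
```

```text
(106.0, 1.2) 27.647931732068294 [-1.56736056  5.58846927  0.05840238] [-3.14069887e+00  3.39209076e-04  2.45914376e-01]
```

View pics/c5.png

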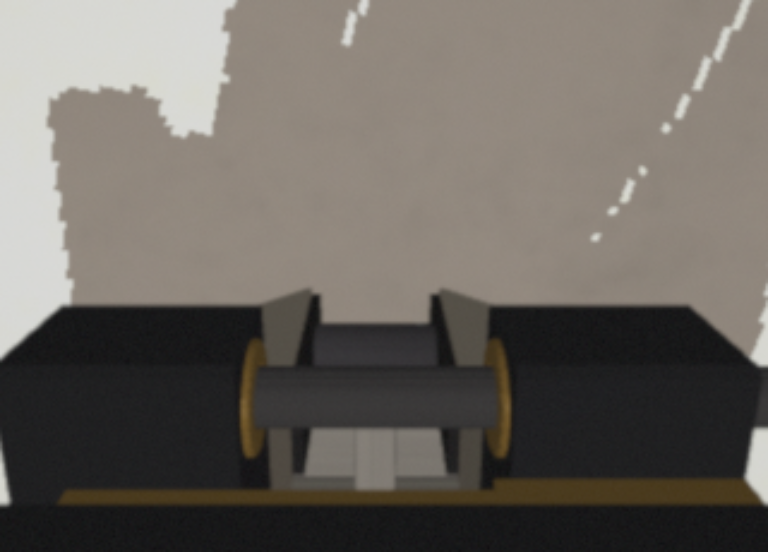

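{"method": "jog_arm", "body": {"targets": [{"xyz": [-0.0024,-0.01,-0.0787],"spin": 0},{"xyz": [-0.0071,0,-0.0784],"spin": 0},{"xyz": [-0.0118,0,-0.0779],"spin": 0},{"xyz": [-0.0164,0,-0.077],"spin": 0},{"xyz": [-0.021,0,-0.0759],"spin": 0},{"xyz": [-0.0255,0,-0.0745],"spin": 0},{"xyz": [-0.0299,0,-0.0728],"spin": 0},{"xyz": [-0.0343,0,-0.0709],"spin": 0},{"xyz": [-0.0384,0,-0.0687],"spin": 0},{"xyz": [-0.0425,0,-0.0663],"spin": 0}]}}

```text
time: 28.95
tool_pos: [643.4, -82.4, 50.4]
tcp_rot: [3.142, 0.0, 0.246]
contact_force: [-2.3, 1.3, -4.3]
grip_width: 27.6
finger_force: 30.0
```

{"method": "jog_arm", "body": {"targets": [{"xyz": [-0.0464,0,-0.0636],"spin": 0},{"xyz": [-0.0501,0,-0.0607],"spin": 0},{"xyz": [-0.0537,0,-0.0576],"spin": 0},{"xyz": [-0.057,0,-0.0543],"spin": 0},{"xyz": [-0.0602,0,-0.0508],"spin": 0},{"xyz": [-0.0631,0,-0.0471],"spin": 0},{"xyz": [-0.0658,0,-0.0432],"spin": 0},{"xyz": [-0.0683,0,-0.0392],"spin": 0},{"xyz": [-0.0705,0,-0.035],"spin": 0},{"xyz": [-0.0725,0,-0.0307],"spin": 0}]}}

```text
time: 30.2
tool_pos: [596.5, -94.2, 89.1]
tcp_rot: [3.141, -0.001, 0.246]
contact_force: [0.5, 2.3, -2.8]
grip_width: 27.4
finger_force: 30.0
```

{"method": "jog_arm", "body": {"targets": [{"xyz": [-0.057,0,-0.0207],"spin": 0},{"xyz": [-0.058,0,-0.018],"spin": 0},{"xyz": [-0.0587,0,-0.0153],"spin": 0},{"xyz": [-0.0594,0,-0.0126],"spin": 0},{"xyz": [-0.0599,0,-0.0098],"spin": 0},{"xyz": [-0.0603,0,-0.007],"spin": 0},{"xyz": [-0.0605,0,-0.0043],"spin": 0},{"xyz": [-0.0607,0,-0.0015],"spin": 0},{"xyz": [0,0,0],"spin": 0},{"xyz": [0,0,0],"spin": 0}]}}

```text
time: 31.45
tool_pos: [560.0, -103.4, 96.4]
tcp_rot: [3.141, -0.001, 0.246]
contact_force: [0.4, 4.9, 5.3]
grip_width: 28.2
finger_force: 30.0
```

```bash
python3 - <<'E'
from h import *
look()
a=cv2.imread("pics/scene_l.png")[170:300,230:380];b=cv2.imread("pics/wrist_l.png")[150:330,90:420]
a=cv2.resize(a,(400,347));b=cv2.resize(b,(400,218));cv2.imwrite("pics/c6.png",np.vstack([a,b]))
E
```

```text
31.45 tcp (1.3, 1.3) [ 560.  -103.4   96.4] [ 3.141e+00 -1.000e-03  2.460e-01] F [0.4 4.9 5.3]
top [281.8 209.4] [258, 168, 46, 73, 940] (-131.4, 49.9)
scene [271.  224.9] [265, 220, 13, 11, 109] (-42.0, 73.1)
scene [297.7 242.8] [291, 237, 14, 12, 121] (-40.8, -1.8)
scene [325.7 262.6] [319, 256, 14, 14, 149] (-41.6, -76.7)
wrist [329.1 226.2] [315, 225, 30, 3, 73] (-39.0, -74.4)
wrist [202.5 268.6] [200, 245, 6, 45, 163] (-88.4, 59.1)
wrist [309.7 269.2] [308, 246, 5, 44, 141] (-89.1, -57.0)
```

View pics/c6.png

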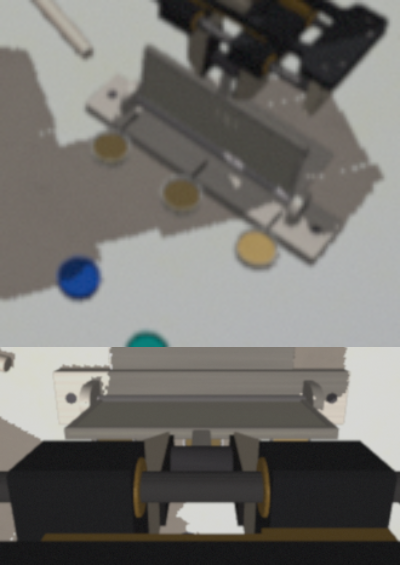

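{"method": "jog_arm", "body": {"targets": [{"xyz": [0,0,0],"spin": 0},{"xyz": [0,0,0],"spin": 0},{"xyz": [0,0,0],"spin": 0},{"xyz": [0,0,0],"spin": 0},{"xyz": [0,0,0],"spin": 0},{"xyz": [0,0,0],"spin": 0},{"xyz": [0,0,0],"spin": 0},{"xyz": [0,0,0],"spin": 0},{"xyz": [0,0,0],"spin": 0},{"xyz": [0,0,0],"spin": 0}]}}

```text
time: 32.85
tool_pos: [560.1, -103.4, 96.4]
tcp_rot: [3.141, -0.001, 0.246]
contact_force: [-0.2, 4.9, 5.8]
grip_width: 27.6
finger_force: 30.0
```

```bash
python3 - <<'E'
from h import *
o=bot.get_obs();print(S(o['tool_pos']),o['tool_pos'],o['grip_width'],o['finger_force'],o['contact_force'],abs(o['dq']).max())
print(bot.close_job())
E
```

```text
(1.4, 1.3) [ 560.05902775 -103.37111221   96.35292021] 27.630851278334006 30.00078409910202 [-0.24128521  4.8765039   5.82528842] 0.0007692043114436211
the job is handed in; nothing more can be done
None
```

I handed the job in at about 33 s; the verdict was not shown. By camera, the three dishes sit at the fence within about 2 mm of their index lines, and the flap is gripped at 30 N, still and upright to within about 0.02 rad as I estimate it.

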